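# Test the empty soap pump and point out the refill

## Task

Test the steel soap dispenser by the sink: with the fingertips press its head all the way down, then let it spring fully up again. It is dry, so next show the householder what to fill it from: point at the short stout refill bottle, holding the fingertips straight above the middle of its cap, two to five centimetres clear of it, for about two seconds, and finish still pointing there. Do not touch the refill bottle, do not bring the fingers down over the tall slim bottle, lift nothing, and leave everything else where it stands.

Things in the scene. Friction and masses are not known exactly. Their poses are not given: they have to be found in the camera images.
- pump (a joint): Stroke of the dispenser's push head in m: 0 = up at rest, 0.018 = all the way down on its stop. It slides straight down; a spring pushes it back up (about 2 N to start it, 5 N fully down).
- pump_top (a point): Centre of the flat top of the dispenser's round steel head (head 42 mm across, 18 mm thick; top 102 mm above the counter when up, this point goes down with it). The dispenser is fixed to the counter on a 58 mm flange. A thin spout reaches 82 mm from the axis along this point's own x axis, its top 4 mm below the head's top. Own z axis up.
- refill: Refill bottle, plain white plastic, loose: short and stout, 84 mm across, 130 mm tall in all, sloping shoulder, wide flat screw cap 46 mm across and 24 mm high. Origin: centre of its underside, z up.
- refill_cap (a point): Centre of the flat top of the refill bottle's cap, 130 mm above its underside; z up.
- slim_bottle: Another plain white plastic bottle, loose: tall and slim, 58 mm across, 200 mm tall in all, cap 30 mm across. Origin: centre of its underside, z up. Not the one wanted.
- slim_bottle_cap (a point): Centre of the top of the slim bottle's cap, 200 mm above its underside; z up.
- pot: Small open aluminium pot, loose, 120 mm across, 70 mm tall, with two ear handles reaching 82 mm from its axis along its own +y and -y. Origin: centre of its underside.
- plate: White ceramic plate, loose, 180 mm across, 20 mm high. Origin: centre of its underside.
- brush: Washing-up brush lying on the counter, loose: hard grey handle and silicone bristles, about 195 mm long and 32 mm high, head (42 mm wide) towards its own +x. Origin: on the counter under its middle.
There are look-alikes about, which are no part of the job. What is shaped like the slim_bottle but purple is not meant.

How it is judged:
On the way, in this order (a step that is already met when the one before it is completed fails the run):
1. the dispenser's head is pressed all the way down by the fingers (value of joint pump above 0.015 m and contact force between the fingers and pump above 0.3 N), for 0.05 s.
2. the head is let go and is fully up again (value of joint pump below 0.002 m and contact force between the fingers and pump below 0.1 N), for 0.1 s.
3. the fingers dwell just above the refill bottle's cap (horizontal distance between the grasp point and refill_cap below 0.03 m and z of the grasp point in the frame of refill_cap between 0.024 and 0.095 m), for 1.5 s.
At the end, for the whole second after the job is handed in: Grasp point within 30 mm sideways of the middle of the refill cap and 24 to 95 mm above it; dispenser head up (within 2 mm); refill bottle upright, at rest, within 10 mm of its start; slim bottle (upright), pot, plate and brush within 20 mm of theirs (all of step 3 and value of joint pump below 0.002 m and distance of refill from where it was at the start of the episode below 0.01 m and angle between refill's own z axis and vertical below 0.05 rad and linear speed of refill below 0.02 m/s and distance of each of slim_bottle, pot, plate, brush from where it was at the start of the episode below 0.02 m and angle between slim_bottle's own z axis and vertical below 0.1 rad); the robot touches nothing.
It fails at once if the robot touches the refill bottle (contact force between any of the fingers, the arm and refill above 0.3 N).
It fails at once if the fingers come down over the tall slim bottle (grasp point within 25 mm of its axis and under 60 mm above its cap) (horizontal distance between the grasp point and slim_bottle_cap below 0.025 m and z of the grasp point in the frame of slim_bottle_cap between -0.2 and 0.06 m).
It fails at once if the slim bottle, pot, plate or brush is moved by more than 20 mm, or lifted (distance of any of slim_bottle, pot, plate, brush from where it was at the start of the episode above 0.02 m).
It also fails if it takes over 38 s, if anything falls off the work surface, if the arm or the gripper's body presses on something with over 40 N, if the wrist force passes 120 N, or if a joint passes its speed limit or range.

## Robot

A 6-joint arm with a two-finger parallel gripper is mounted at the origin on the work surface. World frame = base frame: x ahead of the robot, y to its left, z up, the work surface at z = 0. Lengths are in m, angles in rad, forces in N, time in s.
With the tool pointing down it reaches from about 0.35 to 0.875 m from the base axis. Payload 4.2 kg.
Tool frame: the origin (TCP) lies on the centre line of the jaws, within the pads' length; the fingertips stand 25 mm ahead of it and the grasp point (between the pads) lies 6 mm ahead of it; z points along the fingers, y is the line along which they close (so a half turn about z gives the same grasp; the last joint's range is limited). The gripper opens to 85 mm and grips with 20 to 120 N. Pads are 22 mm wide; open, the fingers measure 114 mm over their backs; the gripper's body (76 mm by 85 mm) begins 54 mm behind the grasp point. The pads swing forward as they close: fully open they stand 13 mm farther back than shut.
Start: joints at [1.57, 0.385, 0.008, 0, -1.194, -0.259], TCP at [0.161, 0.604, 0.256] pointing down, gripper open.
Joint ranges: [-3.14, 3.14], [-1.21, 2.06], [-1.07, 1.41], [-3.16, 2.05], [-2.99, -0.16], [-3.1, 3.1]. Speed limits (rad/s): [2.79, 2.79, 3.14, 3.14, 3.14, 3.14].

## Interface

Orientations are given as [roll, pitch, yaw] about the fixed x, y, z axes, in that order (R = Rz(yaw) Ry(pitch) Rx(roll)).
In Python, from station import bot, move_gripper, get_image, camera_model, ticket, recognise, pinpoint gives the robot as it stands. Calls block until the motion is done:
- bot.goto(position, orientation): joint-space move of the TCP to a pose.
- bot.line_to(position, orientation=None, v=0.15): straight line of the TCP; orientation=None keeps the orientation; v is the mean speed in m/s.
- bot.goto_joints(angles): joint-space move.
- move_gripper(opening, force=None): opening from 0.0 (shut) to 1.0 (fully open); force is the grip in N (None keeps the last); returns when the fingers have stopped.
- bot.hold(seconds).
- bot.solve_ik(position, orientation): joint angles nearest the present ones, or None.
- bot.observe(): the state.
- get_image(name): name is "scene" or "top" or "wrist"; returns (picture, depth): 420x560x3 uint8, blue, green, red; 420x560 float32, m along the optical axis (not along the pixel's ray), 0 where there is no reading.
- camera_model(name): a dict with "fx", "fy", "cx", "cy" (pixels), "R" (3x3) and "t" (3): a world point X has camera coordinates R X + t. Camera axes: x right, y down, z forward; pixel columns grow to the right and rows downward; lengths in m; the calibration is good to about 2 mm. A picture is of the moment at which its call begins: read the wrist's pose just before it. camera_model takes no time and is no camera call; for the wrist camera it gives the pose at the moment of the call.
A pose or a line that the arm cannot do raises bot.PlanningError and nothing moves.
- ticket.job_done(): hands the job in; it is judged then, once.
Trained networks look in the newest picture that a camera, given by its name, has taken for a name from the list of things; names that differ only in an ending like _2 or _b are one class to them, and where a whole thing is asked for, a point or a joint stands for the part that bears it (a point fixed in the world has none). Each returns a list of dicts, best first, with "score" (0 to 1); they miss things now and then, are a little off and sometimes report something else, mostly with a low value. They report only what shows in the picture. A call takes as long as a camera call. They do not tell look-alikes from the thing itself.
- recognise(camera, name): "box" ([left, top, right, bottom] in pixels, round what is visible of it).
- pinpoint(camera, name): "centre" ([column, row] in pixels: a listed point, or the origin of a listed thing).
The state is a dict: "clock": time; "joint_pos": joint angles; "qvel": joint speeds; "joint_efforts": joint torques, N m; "eef_pos": TCP position; "tcp_rot": TCP orientation; "force": force on the tool from outside, world axes, zero at the start; "torque": the same for the moment, N m; "width": opening from 0.0 (shut) to 1.0 (fully open); "grip_force": force on a finger pad.
Only numpy, scipy, OpenCV 4.12 (cv2) and the standard library are available. Lean on these libraries where they do the work, as an engineer would, in place of code of your own. Each camera call takes 0.05 s, during which the arm holds its last target. There are 200 camera calls.

## Working session

There is one attempt and no reset: what is moved stays moved. The work goes in short steps, each a Python script; the robot and the scene stay as the last script left them, time stands still between calls to the robot, and variables do not carry over. Pictures are saved under pics/ and viewed, at most 10 in all, crops included, and the job is handed in when it is done.

```bash
mkdir -p pics; cat > h.py <<'E'
import numpy as np, cv2
from station import *
def world(cam,px,d=None,z=None,m=None):
    m=m or camera_model(cam);R=np.array(m["R"]);t=np.array(m["t"])
    r=np.array([(px[0]-m["cx"])/m["fx"],(px[1]-m["cy"])/m["fy"],1.])
    o=-R.T@t;v=R.T@r
    return o+v*(d if z is None else (z-o[2])/v[2])
E
python3 - <<'E'
from h import *
ims={c:get_image(c) for c in("scene","top")}
for c in ims:cv2.imwrite(f"pics/{c}1.png",ims[c][0])
Z=dict(pump_top=.102,refill_cap=.13,slim_bottle_cap=.2,pot=0,plate=0,brush=0)
for c in ims:
    for n in Z:
        for r in pinpoint(c,n)[:4]:
            if r["score"]>.2:
                u,v=map(int,r["centre"]); u=min(max(u,0),559);v=min(max(v,0),419)
                print(c,n,round(r["score"],2),(u,v),"Z:",world(c,r["centre"],z=Z[n]).round(3),"depth:",world(c,r["centre"],d=ims[c][1][v,u]).round(3))
print(bot.observe()["clock"])
E
```

```text
scene pump_top 0.52 (373, 152) Z: [0.499 0.271 0.102] depth: [0.498 0.271 0.101]
scene refill_cap 0.8 (171, 208) Z: [ 0.467 -0.243  0.13 ] depth: [ 0.466 -0.243  0.129]
scene slim_bottle_cap 0.92 (227, 141) Z: [ 0.399 -0.074  0.2  ] depth: [ 0.398 -0.074  0.2  ]
scene slim_bottle_cap 0.81 (313, 156) Z: [0.531 0.072 0.2  ] depth: [0.531 0.072 0.2  ]
scene slim_bottle_cap 0.73 (272, 135) Z: [0.428 0.024 0.2  ] depth: [0.424 0.026 0.196]
scene pot 0.97 (235, 270) Z: [ 0.596 -0.157  0.   ] depth: [ 0.598 -0.158  0.003]
scene plate 0.76 (129, 339) Z: [ 0.649 -0.42   0.   ] depth: [ 0.651 -0.42   0.003]
scene plate 0.47 (272, 133) Z: [0.21  0.136 0.   ] depth: [0.419 0.03  0.197]
scene brush 0.96 (360, 281) Z: [ 0.752  0.076 -0.   ] depth: [0.762 0.067 0.019]
top pump_top 0.66 (131, 248) Z: [0.498 0.265 0.102] depth: [0.498 0.264 0.103]
top slim_bottle_cap 0.87 (233, 277) Z: [0.433 0.035 0.2  ] depth: [0.433 0.035 0.199]
top slim_bottle_cap 0.83 (217, 232) Z: [0.522 0.066 0.2  ] depth: [0.522 0.066 0.198]
top slim_bottle_cap 0.59 (288, 294) Z: [ 0.397 -0.072  0.2  ] depth: [ 0.397 -0.072  0.196]
top pot 0.88 (321, 205) Z: [ 0.593 -0.159  0.   ] depth: [ 0.593 -0.158  0.005]
top plate 0.82 (430, 177) Z: [ 0.655 -0.425  0.   ] depth: [ 0.654 -0.423  0.007]
top brush 0.96 (223, 142) Z: [0.751 0.074 0.   ] depth: [0.746 0.071 0.023]
0.7
```

View pics/scene1.png

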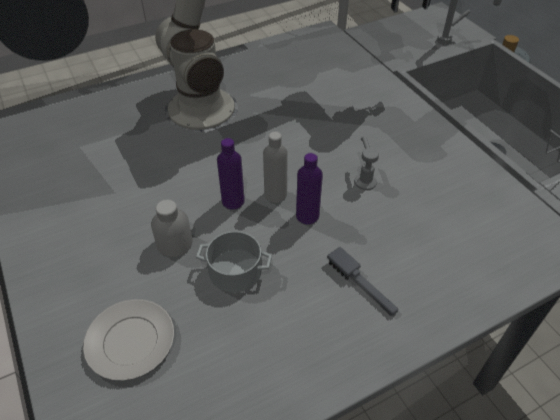

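View pics/top1.png

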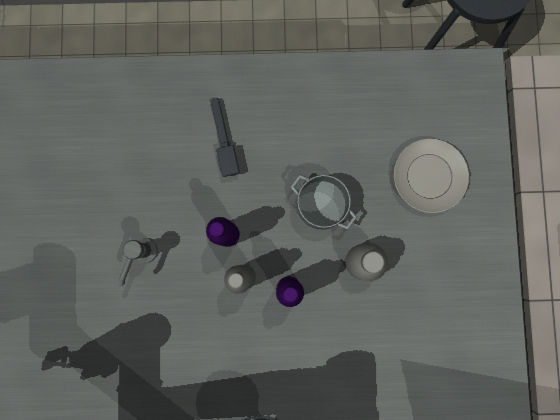

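The scene view shows the stout white refill bottle at (171,208). What could be mistaken for it is the tall white slim bottle at (275,140) and the purple look-alikes at (228,145) and (311,160). The dispenser is at (370,155), and its spout points towards the robot. In the top view the pump head is at about (135,249) and the refill cap at (372,262). I choose the stout white bottle and will now refine and check it in one close crop.

```bash
python3 - <<'E'
from h import *
out=[]
for c in("top","scene"):
    im,d=get_image(c)
    m=camera_model(c);v,u=np.mgrid[:420,:560]
    R=np.array(m["R"]);t=np.array(m["t"])
    C=np.stack([(u-m["cx"])/m["fx"]*d,(v-m["cy"])/m["fy"]*d,d],-1);P=(C-t)@R
    for n,g,z,r in(("pump",(.498,.266),.102,.04),("cap",(.465,-.243),.13,.04),("slim",(.43,.033),.2,.03)):
        k=(np.hypot(P[...,0]-g[0],P[...,1]-g[1])<r)&(abs(P[...,2]-z)<(.0035 if n=="pump" else .006))&(d>0)
        q=P[k]
        (x,y),rad=cv2.minEnclosingCircle(q[:,:2].astype(np.float32))
        print(c,n,k.sum(),q.mean(0).round(4),"circ",round(x,4),round(y,4),round(rad,4),"med z",np.median(q[:,2]).round(4))
    for a in(((95,215,185,295),(320,215,420,305)) if c=="top" else((325,125,415,200),(130,180,220,260))):
        out.append(cv2.resize(im[a[1]:a[3],a[0]:a[2]],(380,290),interpolation=2))
cv2.imwrite("pics/crop.png",np.vstack([np.hstack(out[:2]),np.hstack(out[2:])]))
for p in([.498,.266,.102+.06+.025],[.465,-.243,.13+.035+.025]):
    for yaw in(0,1.57,-1.57): print(yaw,bot.solve_ik(p,[3.1416,0,yaw]))
o=bot.observe();print(o["tcp_rot"],o["clock"])
E
```

```text
top pump 271 [0.4944 0.2625 0.1024] circ 0.4887 0.265 0.0289 med z 0.1025
top cap 370 [ 0.4563 -0.2511  0.1305] circ 0.4562 -0.2512 0.0228 med z 0.1304
top slim 187 [0.4284 0.0313 0.2004] circ 0.4286 0.0314 0.015 med z 0.2004
scene pump 131 [0.4988 0.261  0.1008] circ 0.4899 0.264 0.03 med z 0.1007
scene cap 271 [ 0.4588 -0.2526  0.128 ] circ 0.4575 -0.2524 0.024 med z 0.1281
scene slim 95 [0.4312 0.0299 0.1977] circ 0.4301 0.0298 0.0167 med z 0.198
0 [ 7.77540060e-01  3.42759525e-01 -2.42302153e-01 -6.27985126e-06
 -9.85729495e-01  7.93259734e-01]
1.57 [ 7.77540099e-01  3.42763821e-01 -2.42295573e-01 -6.18687051e-06
 -9.85742164e-01  2.36325964e+00]
-1.57 [ 7.77545290e-01  3.42758219e-01 -2.42308883e-01  6.17697598e-06
 -9.85723985e-01 -7.76752375e-01]
0 [-1.72060317e-01  2.75878001e-01 -3.33550711e-01 -8.82700833e-06
 -9.61368872e-01  1.74286170e+00]
1.57 [-1.72055684e-01  2.75879370e-01 -3.33552656e-01  1.52687176e-06
 -9.61371540e-01 -2.97033417e+00]
-1.57 [-1.72057057e-01  2.75873642e-01 -3.33559770e-01 -1.54095928e-06
 -9.61355678e-01  1.72854266e-01]
[-3.14152095e+00 -3.60878921e-06 -2.59767184e-01] 0.8
```

View pics/crop.png

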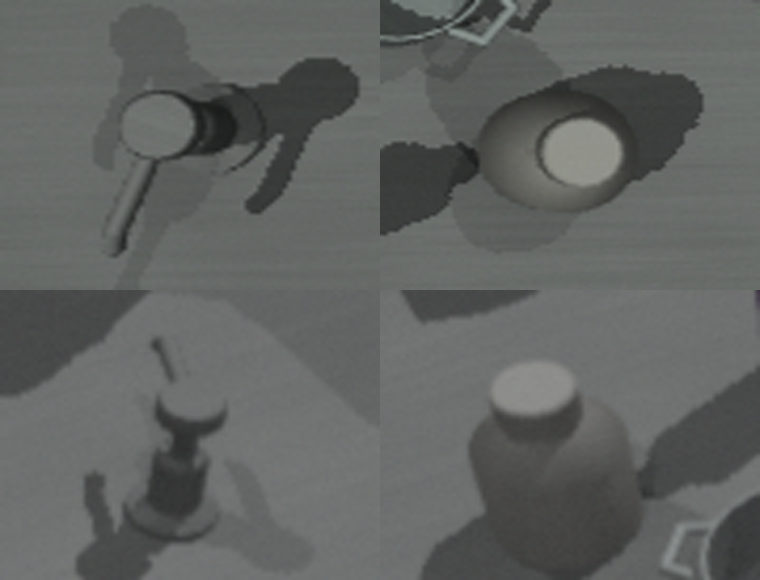

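The crop confirms it: a stout white bottle with a wide cap at (0.457, -0.251), and a pump head at about (0.499, 0.262). Next I press with the fingers shut.

```bash
python3 - <<'E'
from h import *
O=[3.1416,0,-1.0]; x,y=.499,.262
move_gripper(0.0)
bot.goto([x,y,.19],O); bot.line_to([x,y,.135],v=.1)
f0=bot.observe()["force"][2]
for z in np.arange(.128,.1029,-.0025):
    bot.line_to([x,y,z],v=.04); o=bot.observe(); f=o["force"][2]-f0
    print(round(z,4),np.round(o["eef_pos"],4),round(f,2))
    if f>12: break
bot.hold(.2);print(bot.observe()["force"],f0)
im,d=get_image("scene");cv2.imwrite("pics/press.png",cv2.resize(im[90:220,300:440],None,fx=4,fy=4))
print(bot.observe()["clock"])
E
```

```text
0.128 [0.499  0.2619 0.128 ] 0.55
0.1255 [0.4994 0.2622 0.1259] 2.17
0.123 [0.4993 0.2622 0.1232] 2.16
0.1205 [0.4993 0.2622 0.1205] 2.11
0.118 [0.4992 0.2622 0.118 ] 3.5
0.1155 [0.4992 0.2621 0.1155] 2.63
0.113 [0.4992 0.2622 0.113 ] 3.66
0.1105 [0.4992 0.2621 0.1106] 3.04
0.108 [0.4993 0.2622 0.1091] 8.21
0.1055 [0.4994 0.2622 0.1088] 19.79
[-4.69165334 -0.70638228 20.57575204] 0.29424617237741657
6.8583
```

View pics/press.png

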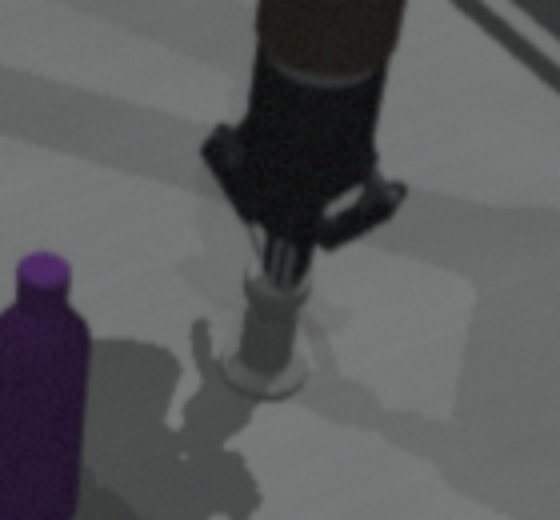

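The shut fingertips sit on the head at about (275,280) in the crop. The head is down on its stop: the force jumped to 20 N at 18 mm of stroke. Now I release it and point.

```bash
python3 - <<'E'
from h import *
O=[3.1416,0,-1.0]
bot.line_to([.499,.262,.16],v=.06); bot.hold(.4)
bot.line_to([.499,.262,.34],v=.2)
x,y=.457,-.2515
bot.goto([x,y,.34],O); 
im,d=get_image("top"); m=camera_model("top")
print("pump z",world("top",(132,249),d=d[249,132]))
bot.line_to([x,y,.19],v=.1); bot.hold(2.2)
o=bot.observe();print(o["eef_pos"],o["force"],o["clock"])
a=get_image("scene")[0][120:280,100:310];b=get_image("top")[0][195:325,300:470]
cv2.imwrite("pics/end.png",np.hstack([cv2.resize(a,(400,305)),cv2.resize(b,(399,305))]))
E
```

```text
pump z [0.49688362 0.26287262 0.10126395]
[ 0.45700757 -0.25149555  0.19000452] [ 0.41053309 -0.21696566  0.61715051] 15.1333
```

View pics/end.png

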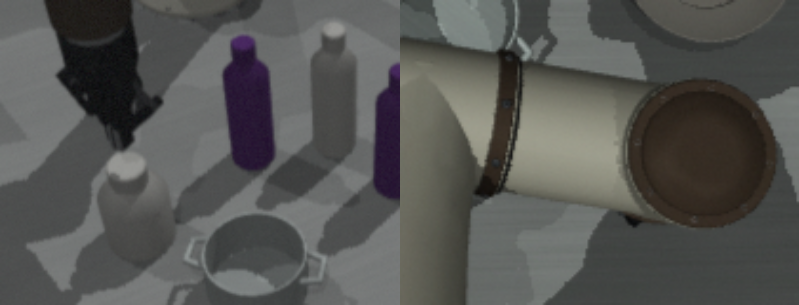

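The fingertips at about (120,143) are just above the refill cap at (127,165), nothing is disturbed, and the pump is back up (top at 0.101 m).

```bash
python3 -c "
from h import *
print(ticket.job_done())"
```

```text
the job is handed in; nothing more can be done
None
```

The job is handed in, though no verdict came back: I pressed the dispenser's head down to its stop, it sprang fully up again, and the fingertips finished about 35 mm above the middle of the refill bottle's cap, with nothing else disturbed in the last pictures.

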